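# Wind down the support foot of an inspection platform and clamp it

### The job

Wind the crank clockwise (seen from above) so that the screw foot of the blue inspection platform comes down until it just touches the metal plate under it, pressing lightly and never jacked hard against it. Then let go of the crank and swing the lever with the yellow post all the way to its other stop to lock the foot, leaving the circuit board on the platform and the small things around as they are.

Things in the scene. Friction and masses are not known exactly. Their poses are not given: they have to be found in the camera images.
- stand: blue steel inspection platform bolted to the bench: a 130 x 100 mm plate (top 72 mm up) overhanging from a column. Origin on the screw's vertical axis at bench level; x points from the screw to the column, z up. Under the foot, on the bench, lies a metal plate 75 mm square and 5 to 14 mm thick (it differs from case to case and is not measured)
- axis_top (a point): fixed point on the vertical axis of the screw, 80 mm above the bench, at the top of the brass bush the screw runs through
- spindle (a joint): angle of crank and screw, rad, growing clockwise seen from above, which lowers crank, screw and foot by 10 mm a turn (1.59 mm a rad). At 0 the crank arm points along the stand's -x axis and the foot's underside is 18 mm above the bench. Steady friction about 0.03 to 0.05 N m (about 1 N at the grip); it stays where left
- crank_grip (a point): middle of the red crank grip: upright, round, 17 mm in diameter, 30 mm tall, spinning freely on its own axis, 40 mm from the screw's axis; the crank arm begins 15 mm below this point. It goes round and sinks with the screw (140 mm above the bench at spindle 0). When the foot bears, each newton of pressing adds about 0.6 N of drag along its path
- foot: black round foot at the screw's lower end, 52 mm in diameter, turning with it; origin mid-underside. Its rubber studs rub on the plate. It sits on a spring buffer: after first touch each mm of screw travel adds about 4 N of pressing. A light touch of a few newtons is wanted; above 20 N it is jacked too hard
- lever (a joint): angle of the clamp lever, rad: open from 0 to about 0.3 at the start, locked at its stop at 1.3. It turns about a vertical axis, growing anticlockwise seen from above, needs about 2 N at the post and stays where it is left
- lever_post (a point): middle of the upright yellow post at the end of the clamp lever, 72 mm from the lever's pivot: 17 mm in diameter at most, its top 102 mm and its foot 71 mm above the bench (this point: 90 mm)
- lever_pivot (a point): pivot of the clamp lever on the front of the platform, 34 mm from the screw's axis along the stand's -x axis, 73 mm above the bench
- microscope: fixed stereo microscope on the left of the bench, origin under its column (axes not needed). Its head and boom hang over the bench about 0.5 to 0.7 m ahead of the robot and 0.1 to 0.45 m to its left, from 0.1 m up: on the way to the platform draw back towards the robot's base and pass in front of it
- board_green: green circuit board, 52 x 70 x 12 mm, lying loose on the platform; to be left alone
- heatsink: black finned heat sink, 40 x 40 x 22 mm, loose on the bench beside the platform; to be left alone
- battery_9v: green block battery, 27 x 50 x 18 mm, loose on the bench beside the platform; to be left alone
- usb_stick: orange usb stick, 18 x 54 x 8 mm, loose on the bench before the platform; to be left alone

How it is judged:
By the outcome, as a careful person would: the job done as asked, in the order asked, and still so for the second after the job is handed in, with the robot touching nothing.
It also fails if it takes over 70 s, if anything falls off the work surface, if the arm or the gripper's body presses on something with over 40 N, if the wrist force passes 120 N, or if a joint passes its speed limit or range.

### The arm

A 6-joint arm with a two-finger parallel gripper is mounted at the origin on a cart in front of the work surface, level with it; the furniture and walls round the work are solid. World frame = base frame: x ahead of the robot, y to its left, z up, the work surface at z = 0. Lengths are in m, angles in rad, forces in N, time in s.
With the tool pointing down it reaches from about 0.35 to 0.95 m from the base axis. Payload 17.4 kg.
Tool frame: the origin (TCP) lies between the finger pads; the fingertips stand 19 mm ahead of it and the grasp point (between the pads) is the TCP; z points along the fingers, y is the direction in which the jaws open and shut (so a half turn about z gives the same grasp; the last joint's range is limited). The gripper opens to 93 mm and grips with 3 to 60 N. Pads are 15 mm wide; open, the fingers measure 128 mm over their backs; the gripper's body (75 mm by 188 mm) begins 65 mm behind the grasp point.
Start: joints at [1.27, 0.116, 1.442, -0, 1.584, -0.038], TCP at [0.175, 0.652, 0.238] pointing down, gripper open.
Joint ranges: [-2.83, 2.83], [-0.83, 2.19], [0.07, 2.5], [-1.14, 4.28], [0.01, 3], [-2.97, 2.97]. Speed limits (rad/s): [1.89, 1.89, 2.22, 3.14, 3.14, 3.14].

### API

Orientations are given as a rotation vector (axis times angle).
In Python, from workcell import bot, viewer gives the robot as it stands.
- The arm moves only by the tool send_rows, never from a script. Its argument "rows" is a list of rows, each a list of 3 entries, a list of its own where there are three numbers: the shift along the tool's x, y, z in m, then the turn, a rotation vector about the tool's x, y, z in rad, then the opening, from 0 (shut) to 1 (fully open). A call has 1 to 5 rows; each row shifts and turns the commanded pose from where the row before left it, along the tool's axes as they then stand; what a row does not reach is not made up. A row lasts 1/10 s, in which the tool goes at most 50 mm and 8.59 degrees, less where a joint would pass 70% of its speed; a pose out of reach is approached as far as the arm can. A call is refused whole if a number of a shift passes 0.05 or a number of a turn 0.15, either way. A call with a gripper value outside its range is refused whole. The fingers move at their own pace and stop on an object; the grip force is fixed at half the most. Time passes only in rows, so rows that do not move let the fingers close. It gives the time, the measured TCP pose, the force and the opening at its end, in the units of the state.
- bot.get_state(): the state, without advancing time (a new reading comes with each control period).
- viewer.snapshot(name): name is "scene" or "top"; returns the picture (420x560x3 uint8, red, green, blue); there is no depth.
- viewer.calibration(name): a dict with "mtx" (3x3 intrinsics, pixels), "eye" and "attitude" of the camera in the world. Camera axes: x right, y down, z forward; pixel columns grow to the right and rows downward; lengths in m; the calibration is good to about 2 mm. A picture is of the moment at which its call begins. calibration takes no time and is no camera call.
- bot.finish_job(): hands the job in, once; it reports no verdict.
The state is a dict: "clock": time; "qpos": joint angles; "qd": joint speeds; "tau": joint torques, N m; "tcp_pos": TCP position; "tool_rot": TCP orientation; "contact_force": force on the tool from outside, world axes, zero at the start; "torque": the same for the moment, N m; "width": finger opening in m.
Only numpy, scipy, OpenCV 4.12 (cv2) and the standard library are available. Lean on these libraries where they do the work, as an engineer would, in place of code of your own. Each camera call takes 0.05 s, during which the arm holds its last target.

## Working session

There is one attempt and no reset: what is moved stays moved. The work goes in short steps, Python scripts to look and compute and a tool call to move; the robot and the scene stay as the last step left them, time stands still between calls to the robot, and variables do not carry over. Pictures are saved under pics/ and viewed, and the job is handed in when it is done.

Besides the shell and the picture viewer there is one more tool, called after "Emit:" as name(argument=value, ...), one argument or row to a line, values as JSON. send_rows: Moves the arm, as the interface text tells. Its arguments: {"type":"object","properties":{"rows":{"type":"array"}},"required":["rows"]}

```bash
ls; mkdir -p pics
python3 - <<'E'
from workcell import bot, viewer
import cv2
s=bot.get_state()
print({k:(v if not hasattr(v,'round') else v) for k,v in s.items()})
for n in("scene","top"):
    im=viewer.snapshot(n); cv2.imwrite(f"pics/{n}0.png",im[:,:,::-1]); print(viewer.calibration(n))
E
```

```text
pics
{'clock': 0.0, 'qpos': array([ 1.27022059e+00,  1.16486977e-01,  1.44226244e+00, -5.31501106e-06,
        1.58399762e+00, -3.78087761e-02]), 'qd': array([-2.67780527e-03, -8.06005274e-04, -9.30514591e-04, -1.07070616e-05,
       -8.43252448e-04, -6.02119635e-04]), 'tau': array([ 2.33576793e-03, -7.21271968e+01, -6.22604942e+01,  7.81891099e-02,
        2.40194576e-02, -1.43179905e-04]), 'tcp_pos': array([0.17529564, 0.65165279, 0.23690625]), 'tool_rot': array([-4.11542199e-01, -3.11432911e+00,  1.78870756e-03]), 'contact_force': array([ 0.25088552,  0.59271055, -0.08857852]), 'torque': array([-0.01192104, -0.00981513,  0.00044578]), 'width': 0.09317030852345365}
{'mtx': array([[449.24819594,   0.        , 277.86770148],
       [  0.        , 449.24819594, 207.82340751],
       [  0.        ,   0.        ,   1.        ]]), 'eye': array([-0.03401627,  1.29774235,  0.78519767]), 'attitude': array([-0.55468322,  2.44616977, -1.52661812])}
{'mtx': array([[388.50936122,   0.        , 279.03135065],
       [  0.        , 388.50936122, 205.03398772],
       [  0.        ,   0.        ,   1.        ]]), 'eye': array([0.33177683, 0.04969961, 1.30234793]), 'attitude': array([-2.16336346,  2.12067681, -0.20795877])}
```

View pics/scene0.png

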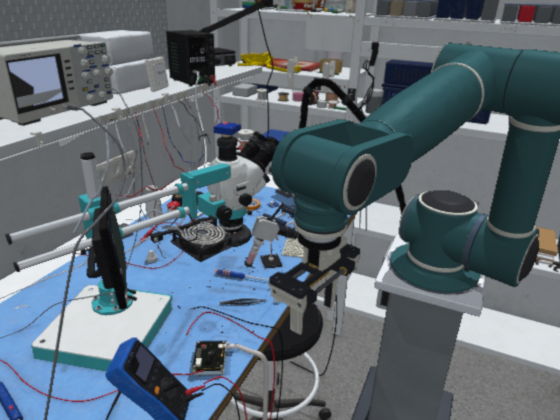

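View pics/top0.png

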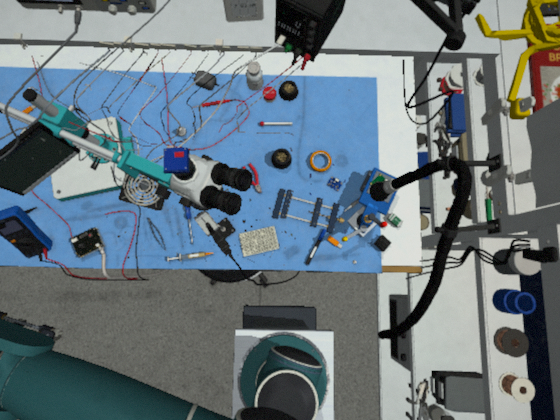

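Run:
```python
import cv2
im=cv2.imread("pics/top0.png"); c=im[140:270,290:460]; cv2.imwrite("pics/topc.png",cv2.resize(c,None,fx=4.6,fy=4.6,interpolation=cv2.INTER_CUBIC))
im=cv2.imread("pics/scene0.png"); c=im[170:270,180:340]; cv2.imwrite("pics/scc.png",cv2.resize(c,None,fx=5,fy=5,interpolation=cv2.INTER_CUBIC))
```

```text
(no output)
```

View pics/topc.png

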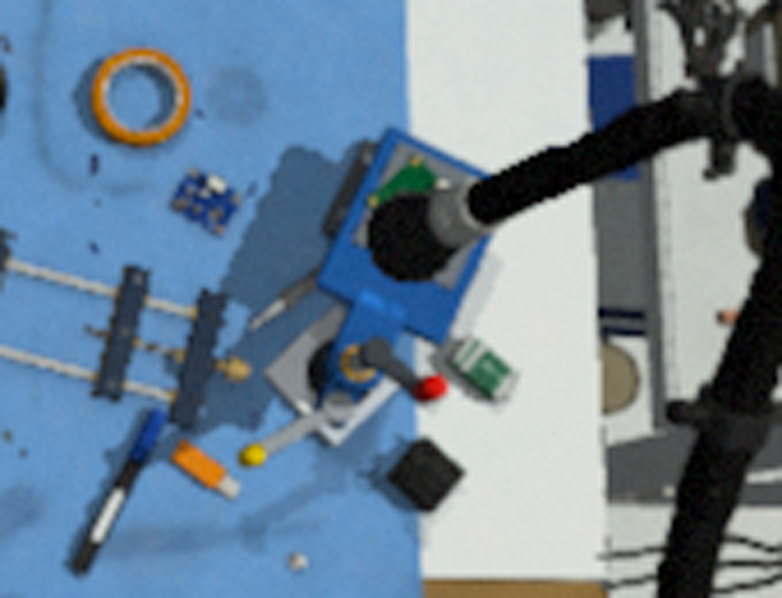

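View pics/scc.png

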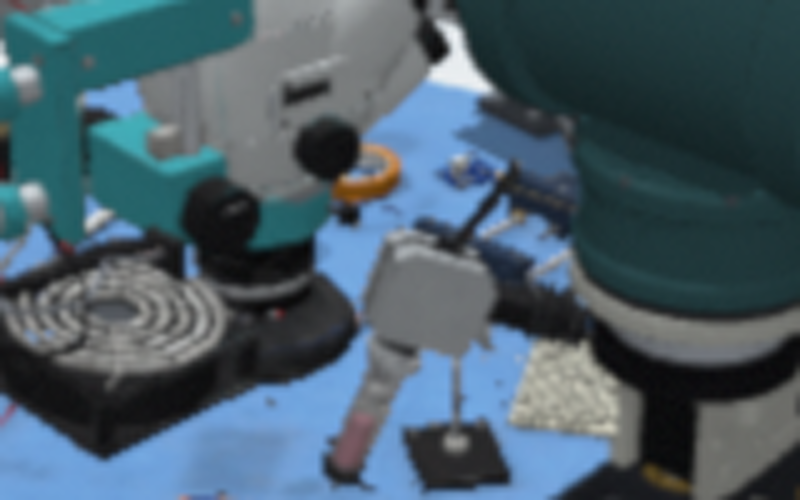

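```bash
cat > h.py <<'E'
import numpy as np,cv2
from scipy.spatial.transform import Rotation as R
from workcell import bot, viewer
def bp(n,u,v,z):
    c=viewer.calibration(n);M=R.from_rotvec(c["attitude"]).as_matrix()
    d=M@np.linalg.inv(c["mtx"])@np.array([u,v,1.]);e=np.array(c["eye"]);return e+d*(z-e[2])/d[2]
def proj(n,p):
    c=viewer.calibration(n);M=R.from_rotvec(c["attitude"]).as_matrix()
    q=c["mtx"]@(M.T@(np.array(p)-c["eye"]));return q[:2]/q[2]
def snap(n,f,box=None,k=1):
    im=viewer.snapshot(n)[:,:,::-1]
    cv2.imwrite(f"pics/{f}_full.png",im)
    if box: x0,y0,x1,y1=box; im=cv2.resize(im[y0:y1,x0:x1],None,fx=k,fy=k,interpolation=cv2.INTER_CUBIC)
    cv2.imwrite(f"pics/{f}.png",im)
def st():
    s=bot.get_state(); print("t",s["clock"],"tcp",s["tcp_pos"].round(4),"F",s["contact_force"].round(2),"w",round(s["width"],4)); print(R.from_rotvec(s["tool_rot"]).as_matrix().round(3).tolist(), "q",s["qpos"].round(2)); return s
E
python3 - <<'E'
from h import *
np.set_printoptions(precision=4,suppress=True)
f=lambda x,y:(290+x/4.6,140+y/4.6)
st()
print("axis",bp("top",*f(358,360),.08))
print("grip",bp("top",*f(432,387),.148))
print("post",bp("top",*f(254,456),.10))
print("pivot",bp("top",*f(340,403),.075))
print("corners",[bp("top",*f(*p),.072) for p in[(392,130),(318,285),(440,342),(490,200)]])
print(proj("scene",bp("top",*f(358,360),.1)))
E
```

```text
t 0.1 tcp [0.1753 0.6517 0.237 ] F [-0.1   1.45 -0.08] w 0.0928
[[-0.966, 0.26, -0.0], [0.26, 0.966, -0.001], [0.0, -0.001, -1.0]] q [ 1.27  0.12  1.44  0.    1.58 -0.04]
axis [ 0.5068 -0.2603  0.08  ]
grip [ 0.4802 -0.2913  0.148 ]
post [ 0.4369 -0.1832  0.1   ]
pivot [ 0.4771 -0.2483  0.075 ]
corners [array([ 0.6744, -0.2903,  0.072 ]), array([ 0.5606, -0.2351,  0.072 ]), array([ 0.5219, -0.3203,  0.072 ]), array([ 0.6247, -0.3591,  0.072 ])]
[314.0679 180.0865]
```

Emit:
send_rows(
  rows=[
    [[-0.015, -0.037, 0], [0, 0, 0], 1],
    [[-0.015, -0.037, 0], [0, 0, 0], 1],
    [[-0.015, -0.037, 0], [0, 0, 0], 1],
    [[-0.015, -0.037, 0], [0, 0, 0], 1],
    [[-0.015, -0.037, 0], [0, 0, 0], 1],
  ],
)

```text
clock: 0.6
tcp_pos: [0.1996, 0.4521, 0.2372]
tool_rot: [-0.411, -3.114, 0.001]
contact_force: [-0.1, 0.6, 0.4]
width: 0.0931
```

Emit:
send_rows(
  rows=[
    [[-0.043, -0.025, 0], [0, 0, 0], 1],
    [[-0.043, -0.025, 0], [0, 0, 0], 1],
    [[-0.043, -0.025, 0], [0, 0, 0], 1],
    [[-0.043, -0.025, 0], [0, 0, 0], 1],
    [[-0.02, -0.037, 0], [0, 0, 0], 1],
  ],
)

```text
clock: 1.1
tcp_pos: [0.3513, 0.2698, 0.2371]
tool_rot: [-0.413, -3.114, 0.001]
contact_force: [0.9, 0.3, -0.0]
width: 0.0933
```

Emit:
send_rows(
  rows=[
    [[-0.012, -0.046, 0], [0, 0, 0], 1],
    [[-0.012, -0.046, 0], [0, 0, 0], 1],
    [[-0.012, -0.046, 0], [0, 0, 0], 1],
    [[-0.012, -0.046, 0], [0, 0, 0], 1],
    [[-0.012, -0.046, 0], [0, 0, 0], 1],
  ],
)

```text
clock: 1.6
tcp_pos: [0.3471, 0.0329, 0.2376]
tool_rot: [0.411, 3.114, 0.0]
contact_force: [0.5, -0.3, -0.2]
width: 0.0932
```

Run:
```python
from h import *
st()
snap("scene","s1",(230,110,430,250),4)
snap("top","t1",(290,140,460,270),4.6)
```

```text
t 1.6 tcp [0.3471 0.0329 0.2376] F [ 0.47 -0.3  -0.25] w 0.0932
[[-0.966, 0.259, 0.001], [0.259, 0.966, 0.0], [-0.001, 0.0, -1.0]] q [ 0.02 -0.65  2.06  0.    1.73 -1.29]
```

View pics/s1.png

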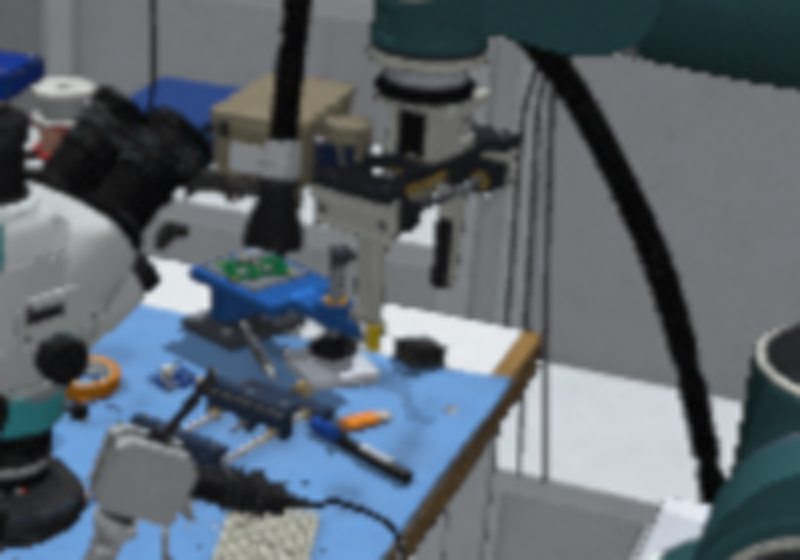

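View pics/s1_full.png

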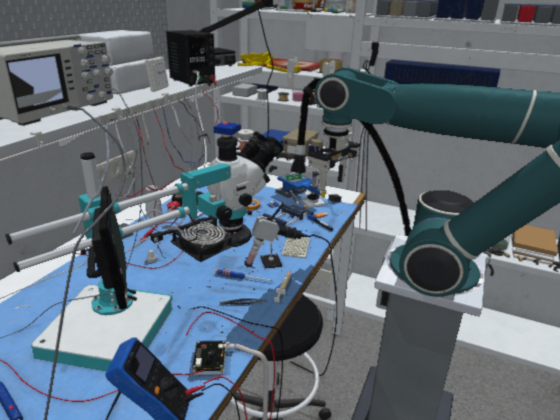

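View pics/t1.png

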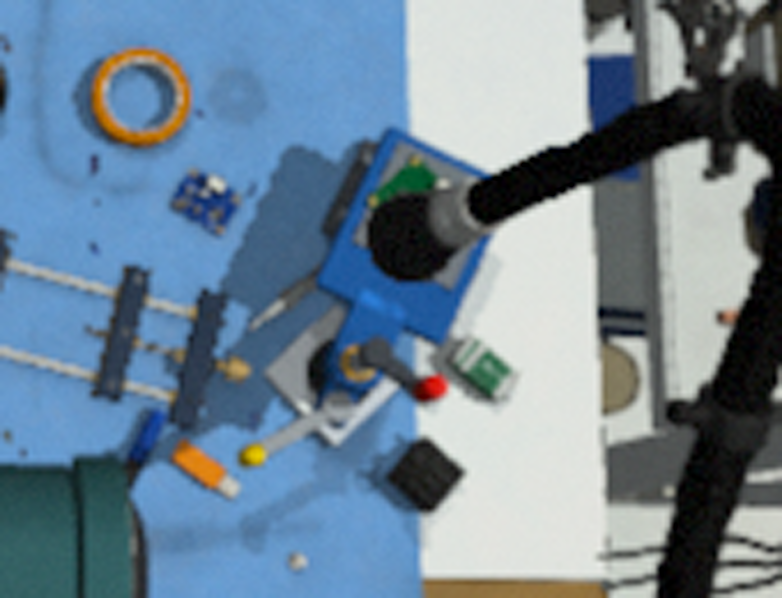

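Run:
```python
from h import *
np.set_printoptions(precision=4,suppress=True)
f=lambda x,y:(290+x/4.6,140+y/4.6); g=lambda x,y:(230+x/4,110+y/4)
def tri(a,b):
    p=lambda n,u:(np.array(viewer.calibration(n)["eye"]),bp(n,*u,0.)-np.array(viewer.calibration(n)["eye"]))
    e1,d1=p("top",a);e2,d2=p("scene",b);A=np.stack([d1,-d2],1);t=np.linalg.lstsq(A,e2-e1,rcond=None)[0]
    P,Q=e1+d1*t[0],e2+d2*t[1];return (P+Q)/2,np.linalg.norm(P-Q)
print("nozzle rim",tri(f(412,238),g(275,245)))
print("collar",tri(f(455,212),g(270,158)))
print("post?",tri(f(254,456),g(374,337)))
print("bush",tri(f(358,360),g(338,298)), )
for z in(.2,.25,.3,.4): print(z,bp("scene",*g(275,245),z))
```

```text
nozzle rim (array([ 0.5865, -0.2924,  0.109 ]), np.float64(0.0030006792607927294))
collar (array([ 0.5901, -0.2925,  0.2002]), np.float64(0.008763612143106047))
post? (array([ 0.4388, -0.1869,  0.0802]), np.float64(0.00030109896547438704))
bush (array([ 0.505 , -0.2611,  0.0788]), np.float64(0.003959524440141407))
0.2 [ 0.5016 -0.0785  0.2   ]
0.25 [0.4559 0.0391 0.25  ]
0.3 [0.4101 0.1567 0.3   ]
0.4 [0.3186 0.3919 0.4   ]
```

Run:
```python
from h import *
for z in (.0,.08,.12,.127,.135,.14,.15): print(z,((proj("scene",(.506,-.2605,z))-[280,160])*14).round(), ((proj("scene",(.480,-.291,z))-[280,160])*14).round())
im=cv2.imread("pics/s1_full.png");cv2.imwrite("pics/s1z.png",cv2.resize(im[160:200,280:335],None,fx=14,fy=14,interpolation=cv2.INTER_CUBIC))
```

```text
0.0 [456. 592.] [576. 570.]
0.08 [472. 338.] [595. 318.]
0.12 [481. 208.] [605. 188.]
0.127 [482. 185.] [606. 165.]
0.135 [484. 158.] [608. 139.]
0.14 [485. 141.] [610. 122.]
0.15 [487. 108.] [612.  89.]
```

View pics/s1z.png

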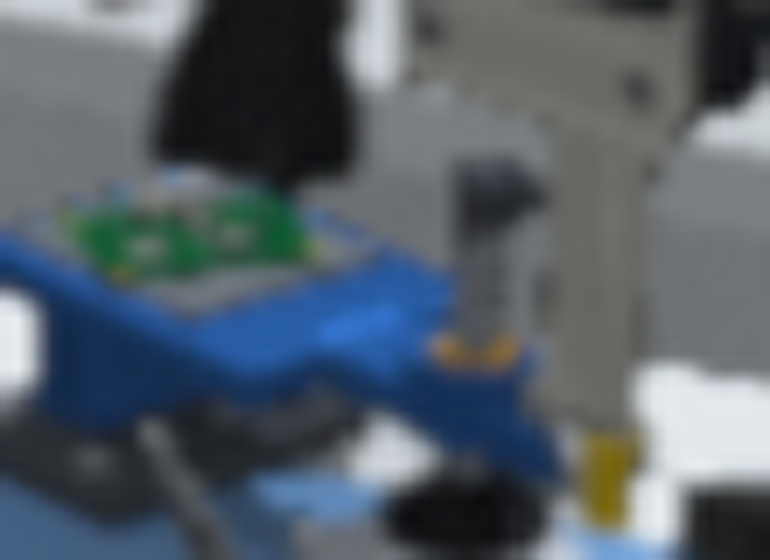

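```bash
cat >> h.py <<'E'
sx=np.array([.911,-.412,0]);sy=np.array([.412,.911,0])
def go(target,n,s=None):
    s=s or bot.get_state(); M=R.from_rotvec(s["tool_rot"]).as_matrix()
    d=M.T@(np.array(target)-s["tcp_pos"]); print("per row",(d/n).round(4),"total",d.round(4))
E
echo ok
```

```text
ok
```

Emit:
send_rows(
  rows=[
    [[-0.03, -0.03, 0], [0, 0, 0.082], 0.45],
    [[-0.03, -0.03, 0], [0, 0, 0.082], 0.45],
    [[0, -0.04, 0], [0, -0.13, 0], 0.45],
    [[0, -0.04, 0], [0, -0.13, 0], 0.45],
    [[0, -0.04, 0], [0, 0, 0], 0.45],
  ],
)

```text
clock: 2.2
tcp_pos: [0.3368, -0.1492, 0.2379]
tool_rot: [0.607, 2.815, -0.083]
contact_force: [0.8, -0.3, 0.7]
width: 0.0571
```

Run:
```python
from h import *
s=st(); go((.4775,-.290,.235),5)
```

```text
t 2.2 tcp [ 0.3368 -0.1492  0.2379] F [ 0.84 -0.29  0.68] w 0.0571
[[-0.879, 0.412, 0.24], [0.397, 0.911, -0.11], [-0.264, -0.001, -0.965]] q [-0.5  -0.8   2.16  0.02  1.52 -1.65]
per row [-0.0358 -0.0141  0.0104] total [-0.1789 -0.0703  0.052 ]
```

Emit:
send_rows(
  rows=[
    [[-0.036, -0.014, 0.01], [0, 0, 0], 0.45],
    [[-0.036, -0.014, 0.01], [0, 0, 0], 0.45],
    [[-0.036, -0.014, 0.01], [0, 0, 0], 0.45],
    [[-0.036, -0.014, 0.01], [0, 0, 0], 0.45],
    [[-0.036, -0.014, 0.01], [0, 0, 0], 0.45],
  ],
)

```text
clock: 2.7
tcp_pos: [0.4803, -0.2908, 0.235]
tool_rot: [0.611, 2.821, -0.079]
contact_force: [0.4, 0.5, 0.7]
width: 0.0416
```

Run:
```python
from h import *
s=st(); go((.4775,-.290,.156),4)
snap("scene","s2",(270,120,370,195),8)
snap("top","t2",(320,170,440,260),6.5)
```

```text
t 2.7 tcp [ 0.4803 -0.2908  0.235 ] F [0.36 0.47 0.7 ] w 0.0416
[[-0.88, 0.414, 0.234], [0.4, 0.91, -0.106], [-0.257, 0.0, -0.967]] q [-0.61 -0.29  1.84  0.05  1.34 -1.76]
per row [ 0.0058 -0.0001  0.0189] total [ 0.0231 -0.0005  0.0756]
```

View pics/s2.png

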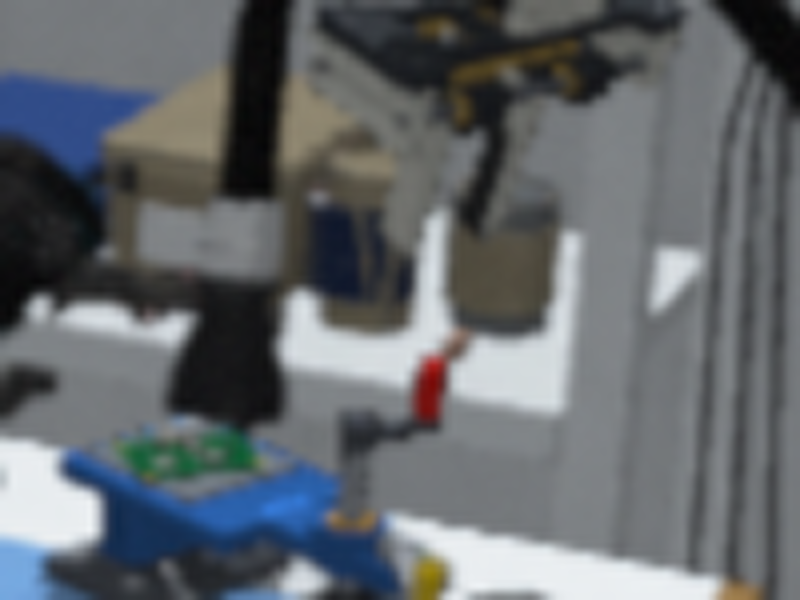

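View pics/t2.png

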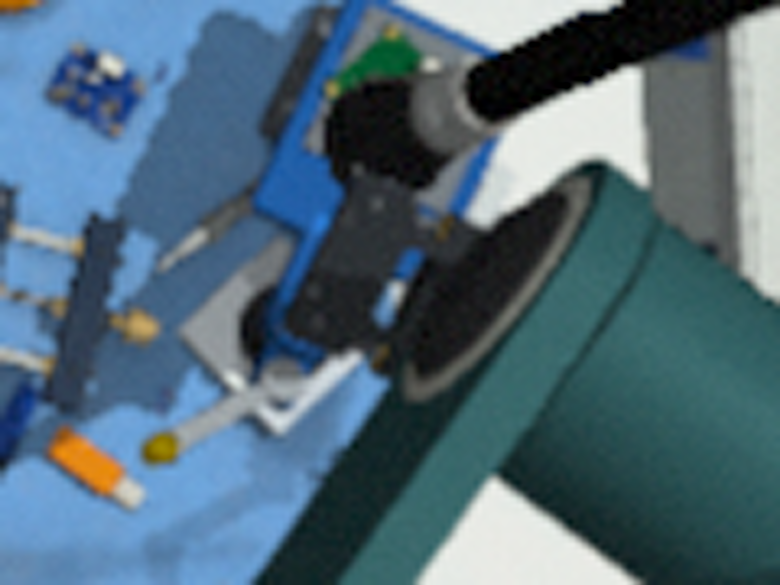

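Run:
```python
from h import *
np.set_printoptions(precision=4,suppress=True)
def ray(n,u): e=np.array(viewer.calibration(n)["eye"]); return e,bp(n,*u,0.)-e
def tri(a,b):
    e1,d1=ray("top",a);e2,d2=ray("scene",b);t=np.linalg.lstsq(np.stack([d1,-d2],1),e2-e1,rcond=None)[0]
    P,Q=e1+d1*t[0],e2+d2*t[1];return (P+Q)/2,P-Q
g=lambda x,y:(270+x/8,120+y/8)
print(tri((383.9,224.1),g(430,388)))
for z in (.127,.142,.157): print(z,[(proj("scene",(x,y,z))-[270,120])*8 for x,y in((.480,-.291),(.506,-.2605))], proj("top",(.48,-.291,z)))
for z in (.1,.11,.2): print("hose",bp("scene",*g(228,405),z),(proj("scene",(.5865,-.2924,z))-[270,120])*8)
print((proj("scene",bot.get_state()["tcp_pos"])-[270,120])*8)
```

```text
(array([ 0.4808, -0.2939,  0.1399]), array([0.0012, 0.0004, 0.    ]))
0.127 [array([426.5067, 414.3464]), array([355.6672, 425.4371])] [381.8143 225.0374]
0.142 [array([428.6187, 386.0371]), array([357.5295, 396.9203])] [383.2259 224.4456]
0.157 [array([430.7467, 357.5144]), array([359.4059, 368.1865])] [384.6734 223.8387]
hose [ 0.5967 -0.3196  0.1   ] [226.2613 425.9456]
hose [ 0.5875 -0.296   0.11  ] [227.1411 407.6601]
hose [ 0.5047 -0.0836  0.2   ] [235.2555 239.0018]
[440.2292 208.71  ]
```

Emit:
send_rows(
  rows=[
    [[0.0045, 0, 0.0155], [0, 0, 0], 0.45],
    [[0.0045, 0, 0.0155], [0, 0, 0], 0.45],
    [[0.0045, 0, 0.0155], [0, 0, 0], 0.45],
    [[0.0045, 0, 0.0155], [0, 0, 0], 0.45],
    [[0.0045, 0, 0.0155], [0, 0, 0], 0.45],
  ],
)

```text
clock: 3.3
tcp_pos: [0.4768, -0.289, 0.1536]
tool_rot: [0.611, 2.821, -0.08]
contact_force: [-0.6, -1.2, 0.3]
width: 0.0417
```

Run:
```python
from h import *
s=st()
snap("scene","s3",(270,120,370,195),8)
```

```text
t 3.3 tcp [ 0.4768 -0.289   0.1536] F [-0.65 -1.23  0.27] w 0.0417
[[-0.88, 0.414, 0.234], [0.4, 0.91, -0.106], [-0.257, -0.0, -0.966]] q [-0.62 -0.27  1.96  0.05  1.2  -1.77]
```

View pics/s3.png

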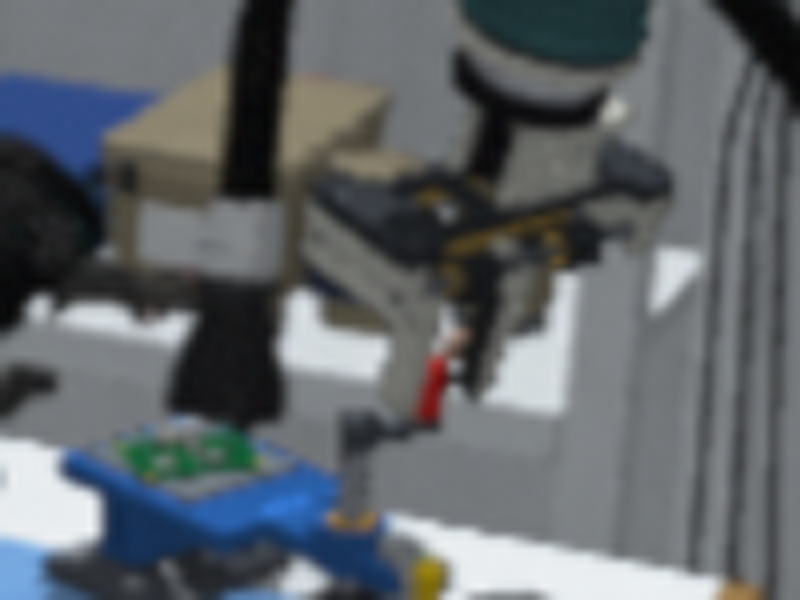

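Emit:
send_rows(
  rows=[
    [[-0.001, -0.001, 0], [0, 0, 0], 0.15],
    [[0, 0, 0], [0, 0, 0], 0.1],
    [[0, 0, 0], [0, 0, 0], 0],
    [[0, 0, 0], [0, 0, 0], 0],
    [[0, 0, 0], [0, 0, 0], 0],
  ],
)

```text
clock: 3.85
tcp_pos: [0.4783, -0.2901, 0.1559]
tool_rot: [0.611, 2.82, -0.077]
contact_force: [4.9, 8.2, 1.9]
width: 0.0153
```

Emit:
send_rows(
  rows=[
    [[0, 0, 0], [0, 0, 0], 0],
    [[0, 0, 0], [0, 0, 0], 0],
  ],
)

```text
clock: 4.05
tcp_pos: [0.4784, -0.29, 0.1559]
tool_rot: [0.611, 2.82, -0.077]
contact_force: [4.9, 8.8, 1.4]
width: 0.0153
```

Run:
```python
from h import *
s=st()
```

```text
t 4.05 tcp [ 0.4784 -0.29    0.1559] F [4.89 8.76 1.37] w 0.0153
[[-0.879, 0.413, 0.236], [0.4, 0.911, -0.105], [-0.258, 0.002, -0.966]] q [-0.62 -0.27  1.95  0.05  1.2  -1.77]
```

```bash
cat >> h.py <<'E'
C=np.array([.503,-.259]); RAD=.040
RN=np.array([[-.8795,.4135,.235],[.400,.9105,-.106],[-.2575,0,-.966]])
def wind(dth,n,corr=0,zc=0):
    s=bot.get_state();p=s["tcp_pos"];F=s["contact_force"]
    d=p[:2]-C;th=np.arctan2(d[1],d[0]);r=np.array([np.cos(th),np.sin(th)]);t=np.array([r[1],-r[0]])
    print("t",s["clock"],"tcp",p.round(4),"rad",np.hypot(*d).round(4),"spindle",((np.pi-.4246-th)).round(3),"Fr",(F[:2]@r).round(2),"Ft",(F[:2]@t).round(2),"Fz",F[2].round(2),"w",s["width"].round(4))
    rows=[]
    for i in range(n):
        a=th-dth*i;b=a-dth
        v=np.append(RAD*(np.array([np.cos(b),np.sin(b)])-np.array([np.cos(a),np.sin(a)])),-.00159*dth)
        v[:2]+=corr/n*np.array([np.cos(a),np.sin(a)]);v[2]+=zc/n
        rows.append((RN.T@v).round(4).tolist())
    print(rows)
E
python3 -c "
from h import *
wind(.1,4,-.001)"
```

```text
Traceback (most recent call last):
  File "h.py", line 26, in wind
    print("t",s["clock"],"tcp",p.round(4),"rad",np.hypot(*d).round(4),"spindle",((np.pi-.4246-th)).round(3),"Fr",(F[:2]@r).round(2),"Ft",(F[:2]@t).round(2),"Fz",F[2].round(2),"w",s["width"].round(4))
                                                                                                                                                                                   ^^^^^^^^^^^^^^^^
AttributeError: 'float' object has no attribute 'round'
```

```bash
sed -i 's/s\["width"\].round(4)/round(s["width"],4)/' h.py
python3 -c "
from h import *
wind(.1,4,-.001)"
```

```text
t 4.05 tcp [ 0.4784 -0.29    0.1559] rad 0.0396 spindle 4.959 Fr -9.91 Ft 1.62 Fz 1.37 w 0.0153
[[0.0037, 0.0014, -0.0008], [0.0035, 0.0018, -0.0008], [0.0033, 0.0021, -0.0007], [0.0031, 0.0025, -0.0007]]
```

Emit:
send_rows(
  rows=[
    [[0.0037, 0.0014, -0.0008], [0, 0, 0], 0],
    [[0.0035, 0.0018, -0.0008], [0, 0, 0], 0],
    [[0.0033, 0.0021, -0.0007], [0, 0, 0], 0],
    [[0.0031, 0.0025, -0.0007], [0, 0, 0], 0],
  ],
)

```text
clock: 4.45
tcp_pos: [0.4684, -0.2781, 0.1556]
tool_rot: [0.611, 2.819, -0.081]
contact_force: [-0.3, -1.3, 6.5]
width: 0.0157
```

```bash
python3 -c "
from h import *
wind(.12,5,0)"
```

```text
t 4.45 tcp [ 0.4684 -0.2781  0.1556] rad 0.0395 spindle 5.355 Fr 0.89 Ft -0.97 Fz 6.5 w 0.0157
[[0.0036, 0.0031, -0.0008], [0.0032, 0.0035, -0.0007], [0.0028, 0.0039, -0.0005], [0.0023, 0.0042, -0.0004], [0.0018, 0.0044, -0.0003]]
```

```bash
python3 -c "
from h import *
wind(.12,5,0.0001,.0006)"
```

```text
t 4.45 tcp [ 0.4684 -0.2781  0.1556] rad 0.0395 spindle 5.355 Fr 0.89 Ft -0.97 Fz 6.5 w 0.0157
[[0.0036, 0.0031, -0.0009], [0.0032, 0.0035, -0.0008], [0.0028, 0.0039, -0.0007], [0.0023, 0.0042, -0.0005], [0.0018, 0.0044, -0.0004]]
```

Emit:
send_rows(
  rows=[
    [[0.0036, 0.0031, -0.0009], [0, 0, 0], 0],
    [[0.0032, 0.0035, -0.0008], [0, 0, 0], 0],
    [[0.0028, 0.0039, -0.0007], [0, 0, 0], 0],
    [[0.0023, 0.0042, -0.0005], [0, 0, 0], 0],
    [[0.0018, 0.0044, -0.0004], [0, 0, 0], 0],
  ],
)

```text
clock: 4.95
tcp_pos: [0.4628, -0.255, 0.1549]
tool_rot: [0.612, 2.821, -0.082]
contact_force: [-6.8, -0.3, 7.1]
width: 0.0154
```

```bash
python3 -c "
from h import *
wind(.12,5,0.000,.0003)"
```

```text
t 4.95 tcp [ 0.4628 -0.255   0.1549] rad 0.0404 spindle -0.325 Fr 6.72 Ft -0.99 Fz 7.05 w 0.0154
[[0.0013, 0.0046, -0.0002], [0.0007, 0.0047, -0.0001], [0.0002, 0.0048, 0.0001], [-0.0004, 0.0048, 0.0002], [-0.0009, 0.0047, 0.0004]]
```

```bash
python3 -c "
from h import *
wind(.12,5,0.0006,.0008)"
```

```text
t 4.95 tcp [ 0.4628 -0.255   0.1549] rad 0.0404 spindle -0.325 Fr 6.72 Ft -0.99 Fz 7.05 w 0.0154
[[0.0013, 0.0046, -0.0003], [0.0008, 0.0047, -0.0002], [0.0002, 0.0048, -0.0], [-0.0003, 0.0048, 0.0001], [-0.0009, 0.0047, 0.0003]]
```

Emit:
send_rows(
  rows=[
    [[0.0015, 0.0046, -0.0003], [0, 0, 0], 0],
    [[0.0009, 0.0047, -0.0002], [0, 0, 0], 0],
    [[0.0003, 0.0048, 0], [0, 0, 0], 0],
    [[-0.0003, 0.0049, 0.0001], [0, 0, 0], 0],
    [[-0.0009, 0.0048, 0.0003], [0, 0, 0], 0],
  ],
)

```text
clock: 5.45
tcp_pos: [0.4711, -0.2321, 0.154]
tool_rot: [0.612, 2.823, -0.08]
contact_force: [-7.8, 3.1, 3.7]
width: 0.015
```

```bash
python3 -c "
from h import *
wind(.15,5,0.000,.0005)"
```

```text
t 5.45 tcp [ 0.4711 -0.2321  0.154 ] rad 0.0417 spindle 0.277 Fr 7.97 Ft -2.71 Fz 3.72 w 0.015
[[-0.0019, 0.0056, 0.0007], [-0.0027, 0.0053, 0.0009], [-0.0035, 0.0048, 0.0011], [-0.0041, 0.0042, 0.0012], [-0.0047, 0.0035, 0.0014]]
```

```bash
python3 -c "
from h import *
from scipy.optimize import least_squares as L
P=np.array([(.479,-.2893),(.4684,-.2781),(.4621,-.255),(.4705,-.2316)])
print(L(lambda c:np.hypot(*(P-c).T)-.04,[.5,-.26]).x,L(lambda c:np.hypot(*(P-c[:2]).T)-c[2],[.5,-.26,.04]))
" | head -20; sed -i 's/^C=.*/C=np.array([.5018,-.2567]); RAD=.040/' h.py; python3 -c "
from h import *
wind(.15,5,0.0006,.0005)"
```

```text
[ 0.50197726 -0.25643913]      message: `gtol` termination condition is satisfied.
     success: True
      status: 1
         fun: [-1.846e-06  3.695e-06 -2.789e-06  9.407e-07]
           x: [ 5.026e-01 -2.563e-01  4.055e-02]
        cost: 1.2862075661127391e-11
         jac: [[ 5.826e-01  8.127e-01 -1.000e+00]
               [ 8.439e-01  5.364e-01 -1.000e+00]
               [ 9.994e-01 -3.319e-02 -1.000e+00]
               [ 7.922e-01 -6.103e-01 -1.000e+00]]
        grad: [ 3.975e-12  5.637e-12 -4.978e-12]
  optimality: 5.6374826283754295e-12
 active_mask: [ 0.000e+00  0.000e+00  0.000e+00]
        nfev: 4
        njev: 4
t 5.45 tcp [ 0.4711 -0.2321  0.154 ] rad 0.0394 spindle 0.252 Fr 8.03 Ft -2.51 Fz 3.72 w 0.015
[[-0.0017, 0.0057, 0.0006], [-0.0025, 0.0054, 0.0008], [-0.0033, 0.0049, 0.001], [-0.0039, 0.0044, 0.0012], [-0.0045, 0.0037, 0.0013]]
```

Emit:
send_rows(
  rows=[
    [[-0.0017, 0.0057, 0.0006], [0, 0, 0], 0],
    [[-0.0025, 0.0054, 0.0008], [0, 0, 0], 0],
    [[-0.0033, 0.0049, 0.001], [0, 0, 0], 0],
    [[-0.0039, 0.0044, 0.0012], [0, 0, 0], 0],
    [[-0.0045, 0.0037, 0.0013], [0, 0, 0], 0],
  ],
)

```text
clock: 5.95
tcp_pos: [0.4965, -0.2168, 0.1528]
tool_rot: [0.612, 2.823, -0.079]
contact_force: [-1.6, 3.3, -2.0]
width: 0.0154
```

```bash
sed -i 's/^C=.*/C=np.array([.5021,-.2564]); RAD=.0401/' h.py; python3 -c "
from h import *
wind(.15,5,0.0003,.0003)"
```

```text
t 5.95 tcp [ 0.4965 -0.2168  0.1528] rad 0.04 spindle 1.006 Fr 3.51 Ft -1.17 Fz -2.02 w 0.0154
[[-0.005, 0.0029, 0.0015], [-0.0054, 0.0021, 0.0016], [-0.0056, 0.0012, 0.0017], [-0.0057, 0.0003, 0.0017], [-0.0057, -0.0006, 0.0017]]
```

Emit:
send_rows(
  rows=[
    [[-0.005, 0.0029, 0.0016], [0, 0, 0], 0],
    [[-0.0054, 0.0021, 0.0017], [0, 0, 0], 0],
    [[-0.0056, 0.0012, 0.0017], [0, 0, 0], 0],
    [[-0.0057, 0.0003, 0.0018], [0, 0, 0], 0],
    [[-0.0057, -0.0006, 0.0018], [0, 0, 0], 0],
  ],
)

```text
clock: 6.45
tcp_pos: [0.5257, -0.2241, 0.1516]
tool_rot: [0.611, 2.822, -0.08]
contact_force: [-0.9, 1.8, -7.5]
width: 0.0152
```

```bash
python3 -c "
from h import *
snap('scene','s4',(270,120,370,195),8)
wind(.15,5,0.000,.000)"
```

```text
t 6.5 tcp [ 0.5262 -0.2245  0.1516] rad 0.0399 spindle 1.793 Fr 1.43 Ft -1.52 Fz -6.4 w 0.0157
[[-0.0055, -0.0017, 0.0017], [-0.0052, -0.0026, 0.0016], [-0.0047, -0.0034, 0.0015], [-0.0042, -0.0041, 0.0014], [-0.0036, -0.0047, 0.0012]]
```

View pics/s4.png

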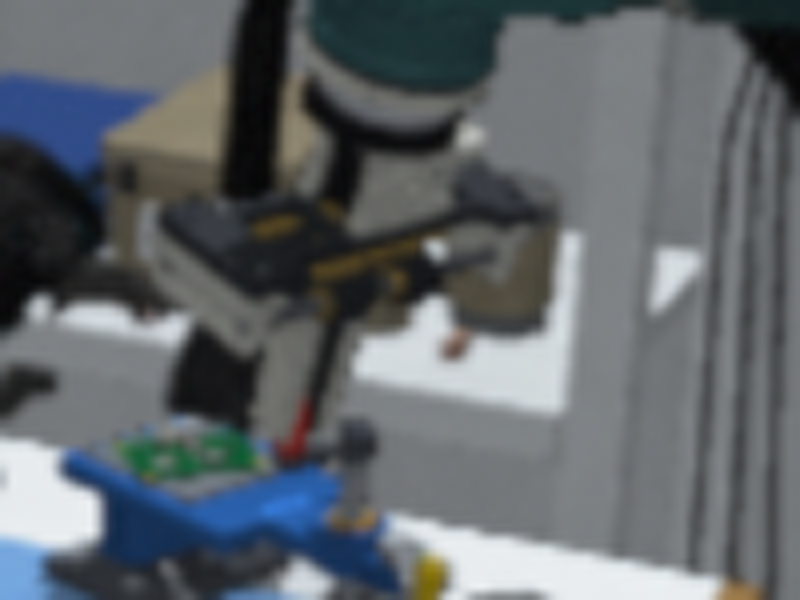

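```bash
python3 -c "
from h import *
wind(.12,5,0.0001,-.0007)"
```

```text
t 6.5 tcp [ 0.5262 -0.2245  0.1516] rad 0.0399 spindle 1.793 Fr 1.43 Ft -1.52 Fz -6.4 w 0.0157
[[-0.0044, -0.0013, 0.0015], [-0.0042, -0.0019, 0.0015], [-0.004, -0.0024, 0.0014], [-0.0037, -0.0029, 0.0013], [-0.0033, -0.0033, 0.0012]]
```

Emit:
send_rows(
  rows=[
    [[-0.0044, -0.0013, 0.0015], [0, 0, 0], 0],
    [[-0.0042, -0.0019, 0.0015], [0, 0, 0], 0],
    [[-0.004, -0.0024, 0.0014], [0, 0, 0], 0],
    [[-0.0037, -0.0029, 0.0013], [0, 0, 0], 0],
    [[-0.0033, -0.0033, 0.0012], [0, 0, 0], 0],
  ],
)

```text
clock: 7.0
tcp_pos: [0.5397, -0.2437, 0.1505]
tool_rot: [0.611, 2.821, -0.08]
contact_force: [1.3, 1.4, -5.4]
width: 0.0155
```

```bash
python3 -c "
from h import *
wind(.12,5,0.000,-.0005)"
```

```text
t 7.0 tcp [ 0.5397 -0.2437  0.1505] rad 0.0397 spindle 2.39 Fr 1.65 Ft -0.87 Fz -5.4 w 0.0155
[[-0.0029, -0.0037, 0.0011], [-0.0024, -0.004, 0.001], [-0.002, -0.0043, 0.0008], [-0.0014, -0.0045, 0.0007], [-0.0009, -0.0047, 0.0005]]
```

Emit:
send_rows(
  rows=[
    [[-0.0029, -0.0037, 0.0011], [0, 0, 0], 0],
    [[-0.0024, -0.004, 0.001], [0, 0, 0], 0],
    [[-0.002, -0.0043, 0.0008], [0, 0, 0], 0],
    [[-0.0014, -0.0045, 0.0007], [0, 0, 0], 0],
    [[-0.0009, -0.0047, 0.0005], [0, 0, 0], 0],
  ],
)

```text
clock: 7.5
tcp_pos: [0.5402, -0.2673, 0.1494]
tool_rot: [0.611, 2.82, -0.08]
contact_force: [-0.4, 1.3, -0.7]
width: 0.0154
```

```bash
python3 -c "
from h import *
wind(.12,3,0.000,-.0003)"
```

```text
t 7.5 tcp [ 0.5402 -0.2673  0.1494] rad 0.0396 spindle 2.997 Fr -0.76 Ft -1.11 Fz -0.66 w 0.0154
[[-0.0003, -0.0048, 0.0004], [0.0002, -0.0048, 0.0002], [0.0008, -0.0048, 0.0001]]
```

Emit:
send_rows(
  rows=[
    [[-0.0003, -0.0048, 0.0003], [0, 0, 0], 0],
    [[0.0002, -0.0048, 0.0001], [0, 0, 0], 0],
    [[0.0008, -0.0048, 0], [0, 0, 0], 0],
    [[0.0014, -0.0047, -0.0001], [0, 0, 0], 0],
  ],
)

```text
clock: 7.9
tcp_pos: [0.5303, -0.2838, 0.1486]
tool_rot: [0.611, 2.82, -0.081]
contact_force: [0.9, 0.8, 2.8]
width: 0.0154
```

```bash
python3 -c "
from h import *
wind(.12,4,0.000,.000)"
```

```text
t 7.9 tcp [ 0.5303 -0.2838  0.1486] rad 0.0394 spindle 3.488 Fr 0.14 Ft -1.19 Fz 2.82 w 0.0154
[[0.0019, -0.0044, -0.0003], [0.0024, -0.0042, -0.0004], [0.0028, -0.0038, -0.0006], [0.0033, -0.0035, -0.0007]]
```

Emit:
send_rows(
  rows=[
    [[0.0019, -0.0044, -0.0004], [0, 0, 0], 0],
    [[0.0024, -0.0042, -0.0005], [0, 0, 0], 0],
    [[0.0028, -0.0038, -0.0007], [0, 0, 0], 0],
    [[0.0033, -0.0035, -0.0008], [0, 0, 0], 0],
  ],
)

```text
clock: 8.3
tcp_pos: [0.5137, -0.2937, 0.1478]
tool_rot: [0.611, 2.821, -0.08]
contact_force: [2.5, -2.0, 2.8]
width: 0.0153
```

```bash
python3 -c "
from h import *
wind(.12,4,0.000,.0003)"
```

```text
t 8.3 tcp [ 0.5137 -0.2937  0.1478] rad 0.0391 spindle 3.986 Fr 2.64 Ft -1.77 Fz 2.78 w 0.0153
[[0.0037, -0.003, -0.0009], [0.004, -0.0025, -0.0009], [0.0043, -0.002, -0.001], [0.0045, -0.0015, -0.0011]]
```

Emit:
send_rows(
  rows=[
    [[0.0037, -0.0031, -0.0009], [0, 0, 0], 0],
    [[0.004, -0.0026, -0.0009], [0, 0, 0], 0],
    [[0.0043, -0.0021, -0.001], [0, 0, 0], 0],
  ],
)

```text
clock: 8.6
tcp_pos: [0.4991, -0.2955, 0.1473]
tool_rot: [0.611, 2.821, -0.08]
contact_force: [2.9, -2.2, 2.2]
width: 0.0154
```

```bash
python3 -c "
from h import *
wind(.12,4,0.000,.0003)"
```

```text
t 8.6 tcp [ 0.4991 -0.2955  0.1473] rad 0.0392 spindle 4.363 Fr 2.01 Ft -3.01 Fz 2.19 w 0.0154
[[0.0045, -0.0014, -0.0011], [0.0046, -0.0008, -0.0011], [0.0047, -0.0002, -0.0011], [0.0047, 0.0003, -0.0011]]
```

Emit:
send_rows(
  rows=[
    [[0.0045, -0.0015, -0.0011], [0, 0, 0], 0],
  ],
)

```text
clock: 8.7
tcp_pos: [0.4943, -0.2948, 0.1471]
tool_rot: [0.611, 2.821, -0.08]
contact_force: [1.8, -1.9, 0.6]
width: 0.0153
```

```bash
python3 -c "
from h import *
wind(.12,4,0.000,.0000)"
```

```text
t 8.7 tcp [ 0.4943 -0.2948  0.1471] rad 0.0392 spindle 4.489 Fr 1.52 Ft -2.16 Fz 0.64 w 0.0153
[[0.0046, -0.0008, -0.001], [0.0047, -0.0002, -0.0011], [0.0047, 0.0004, -0.0011], [0.0046, 0.0009, -0.001]]
```

Emit:
send_rows(
  rows=[
    [[0.0046, -0.0008, -0.001], [0, 0, 0], 0],
  ],
)

```text
clock: 8.8
tcp_pos: [0.4897, -0.2935, 0.1469]
tool_rot: [0.611, 2.821, -0.08]
contact_force: [2.6, -3.2, 0.5]
width: 0.015
```

Emit:
send_rows(
  rows=[
    [[0.0047, -0.0002, -0.0011], [0, 0, 0], 0],
  ],
)

```text
clock: 8.9
tcp_pos: [0.4852, -0.2917, 0.1467]
tool_rot: [0.611, 2.821, -0.08]
contact_force: [3.0, -3.6, 0.2]
width: 0.0155
```

```bash
python3 -c "
from h import *
wind(.12,4,0.000,.0000)"
```

```text
t 8.9 tcp [ 0.4852 -0.2917  0.1467] rad 0.0392 spindle 4.734 Fr 1.97 Ft -4.24 Fz 0.18 w 0.0155
[[0.0047, 0.0004, -0.0011], [0.0046, 0.001, -0.001], [0.0045, 0.0015, -0.001], [0.0043, 0.002, -0.0009]]
```

Emit:
send_rows(
  rows=[
    [[0.0024, 0.0002, -0.0005], [0, 0, 0], 0],
    [[0.0023, 0.0004, -0.0005], [0, 0, 0], 0],
  ],
)

```text
clock: 9.1
tcp_pos: [0.4813, -0.2893, 0.1466]
tool_rot: [0.611, 2.821, -0.08]
contact_force: [0.5, -4.8, -0.1]
width: 0.0155
```

```bash
python3 -c "
from h import *
wind(.12,4,0.000,.0000)
snap('scene','s5',(270,120,370,195),8)
wind(.12,4,0.000,.0000)
"
```

```text
t 9.1 tcp [ 0.4813 -0.2893  0.1466] rad 0.0389 spindle 4.853 Fr 3.84 Ft -3.0 Fz -0.07 w 0.0155
[[0.0046, 0.001, -0.001], [0.0045, 0.0015, -0.001], [0.0043, 0.002, -0.0009], [0.004, 0.0026, -0.0009]]
t 9.15 tcp [ 0.4811 -0.2892  0.1466] rad 0.0389 spindle 4.858 Fr 5.04 Ft -1.81 Fz 0.73 w 0.0154
[[0.0046, 0.001, -0.001], [0.0045, 0.0015, -0.001], [0.0042, 0.0021, -0.0009], [0.004, 0.0026, -0.0009]]
```

View pics/s5.png

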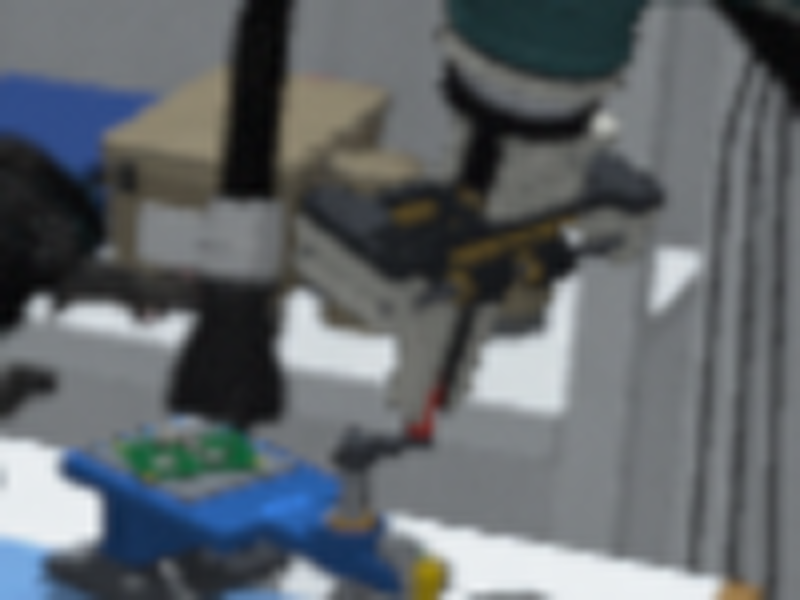

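Emit:
send_rows(
  rows=[
    [[0.0047, 0.0007, -0.001], [0, 0, 0], 0],
  ],
)

```text
clock: 9.25
tcp_pos: [0.4775, -0.2868, 0.1464]
tool_rot: [0.611, 2.821, -0.081]
contact_force: [-0.1, -5.1, 0.4]
width: 0.0152
```

Emit:
send_rows(
  rows=[
    [[0.0046, 0.0013, -0.001], [0, 0, 0], 0],
  ],
)

```text
clock: 9.35
tcp_pos: [0.4736, -0.2836, 0.1462]
tool_rot: [0.611, 2.821, -0.08]
contact_force: [0.8, -3.8, -0.3]
width: 0.0151
```

```bash
python3 -c "
from h import *
wind(.12,4,0.000,.0000)
for p,F in [((.4773,-.2868),(0,0))]:pass
"
```

```text
t 9.35 tcp [ 0.4736 -0.2836  0.1462] rad 0.0394 spindle 5.096 Fr 2.04 Ft -3.31 Fz -0.35 w 0.0151
[[0.0042, 0.0021, -0.0009], [0.004, 0.0026, -0.0009], [0.0037, 0.003, -0.0008], [0.0033, 0.0035, -0.0007]]
```

```bash
python3 -c "
from h import *
wind(-.12,3,0.000,.0000)
"
```

```text
t 9.35 tcp [ 0.4736 -0.2836  0.1462] rad 0.0394 spindle 5.096 Fr 2.04 Ft -3.31 Fz -0.35 w 0.0151
[[-0.0045, -0.0015, 0.001], [-0.0046, -0.001, 0.001], [-0.0047, -0.0004, 0.0011]]
```

Emit:
send_rows(
  rows=[
    [[-0.0045, -0.0015, 0.001], [0, 0, 0], 0],
  ],
)

```text
clock: 9.45
tcp_pos: [0.4767, -0.2863, 0.1463]
tool_rot: [0.611, 2.822, -0.079]
contact_force: [-4.8, -1.1, 1.8]
width: 0.0159
```

Emit:
send_rows(
  rows=[
    [[-0.0046, -0.001, 0.001], [0, 0, 0], 0],
  ],
)

```text
clock: 9.55
tcp_pos: [0.481, -0.2896, 0.1465]
tool_rot: [0.611, 2.822, -0.079]
contact_force: [-4.5, -0.3, 2.3]
width: 0.0153
```

Emit:
send_rows(
  rows=[
    [[-0.0047, -0.0004, 0.0011], [0, 0, 0], 0],
  ],
)

```text
clock: 9.65
tcp_pos: [0.4855, -0.2921, 0.1466]
tool_rot: [0.612, 2.822, -0.079]
contact_force: [-4.1, -0.6, 3.4]
width: 0.0159
```

Emit:
send_rows(
  rows=[
    [[0.0047, 0.0004, -0.0011], [0, 0, 0], 0],
  ],
)

```text
clock: 9.75
tcp_pos: [0.4819, -0.29, 0.1466]
tool_rot: [0.611, 2.821, -0.08]
contact_force: [1.8, -3.9, 1.0]
width: 0.0158
```

Emit:
send_rows(
  rows=[
    [[0.0046, 0.001, -0.001], [0, 0, 0], 0],
  ],
)

```text
clock: 9.85
tcp_pos: [0.4773, -0.2869, 0.1464]
tool_rot: [0.611, 2.821, -0.08]
contact_force: [1.0, -4.2, 0.1]
width: 0.0157
```

Emit:
send_rows(
  rows=[
    [[0.0045, 0.0015, -0.001], [0, 0, 0], 0],
  ],
)

```text
clock: 9.95
tcp_pos: [0.4734, -0.2834, 0.1462]
tool_rot: [0.611, 2.821, -0.08]
contact_force: [1.3, -5.1, 0.3]
width: 0.015
```

Emit:
send_rows(
  rows=[
    [[0, 0, 0], [0, 0, 0], 0.25],
    [[0, 0, 0], [0, 0, 0], 0.4],
    [[0, 0, 0], [0, 0, 0], 0.45],
    [[0, 0, 0], [0, 0, 0], 0.45],
    [[0, 0, 0], [0, 0, 0], 0.45],
  ],
)

```text
clock: 10.45
tcp_pos: [0.4738, -0.2835, 0.1461]
tool_rot: [0.611, 2.821, -0.08]
contact_force: [-0.5, -0.1, 0.2]
width: 0.0417
```

```bash
python3 -c "
from h import *
wind(-.12,3,0.000,.0000)
snap('scene','s6',(270,120,370,195),8)
"
```

```text
t 10.45 tcp [ 0.4738 -0.2835  0.1461] rad 0.0392 spindle 5.096 Fr 0.4 Ft 0.26 Fz 0.15 w 0.0417
[[-0.0045, -0.0015, 0.001], [-0.0046, -0.001, 0.001], [-0.0047, -0.0004, 0.0011]]
```

View pics/s6.png

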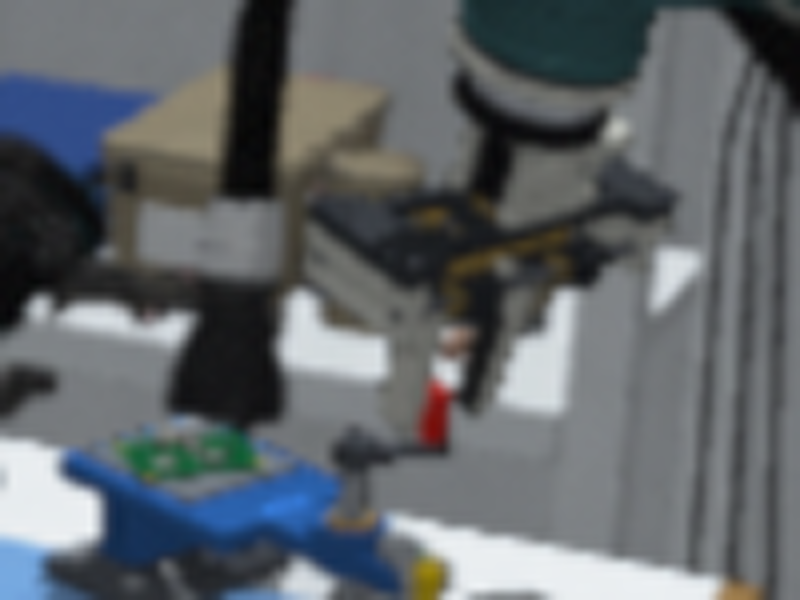

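Emit:
send_rows(
  rows=[
    [[-0.0052, 0, -0.0193], [0, 0, 0], 0.45],
    [[-0.0052, 0, -0.0193], [0, 0, 0], 0.45],
    [[-0.0052, 0, -0.0193], [0, 0, 0], 0.45],
    [[-0.0052, 0, -0.0193], [0, 0, 0], 0.45],
  ],
)

```text
clock: 10.9
tcp_pos: [0.4739, -0.2836, 0.2269]
tool_rot: [0.611, 2.821, -0.08]
contact_force: [-0.1, -0.5, 0.0]
width: 0.0419
```

```bash
python3 -c "
from h import *
st();go((.4365,-.1835,.20),5)
"
```

```text
t 10.9 tcp [ 0.4739 -0.2836  0.2269] F [-0.11 -0.5   0.03] w 0.0419
[[-0.88, 0.414, 0.234], [0.4, 0.91, -0.106], [-0.257, 0.0, -0.966]] q [-0.61 -0.31  1.87  0.05  1.33 -1.76]
per row [0.016  0.0151 0.0013] total [0.0799 0.0756 0.0066]
```

Emit:
send_rows(
  rows=[
    [[0.016, 0.015, 0.0015], [0, 0, 0], 0.45],
    [[0.016, 0.015, 0.0015], [0, 0, 0], 0.45],
    [[0.016, 0.015, 0.0015], [0, 0, 0], 0.45],
    [[0.016, 0.015, 0.0015], [0, 0, 0], 0.45],
    [[0.016, 0.0155, 0.001], [0, 0, 0], 0.45],
  ],
)

```text
clock: 11.4
tcp_pos: [0.4361, -0.183, 0.1985]
tool_rot: [0.612, 2.821, -0.08]
contact_force: [0.1, -0.3, -1.2]
width: 0.0421
```

```bash
python3 -c "
from h import *
np.set_printoptions(precision=4,suppress=True)
st();go((.4365,-.1835,.10),5)
snap('scene','s7',(280,140,380,215),8)
snap('top','t7',(320,170,440,260),6.5)
for z in (.072,.09,.102): print((proj('scene',(.4375,-.184,z))-[280,140])*8)
"
```

```text
t 11.4 tcp [ 0.4361 -0.183   0.1985] F [ 0.11 -0.28 -1.22] w 0.0421
[[-0.88, 0.414, 0.234], [0.4, 0.91, -0.106], [-0.257, 0.0, -0.966]] q [-0.46 -0.51  2.05  0.01  1.33 -1.6 ]
per row [ 0.0049 -0.0001  0.0191] total [ 0.0247 -0.0003  0.0953]
[347.6657 452.674 ]
[350.3253 418.0346]
[352.1123 394.7594]
```

View pics/s7.png

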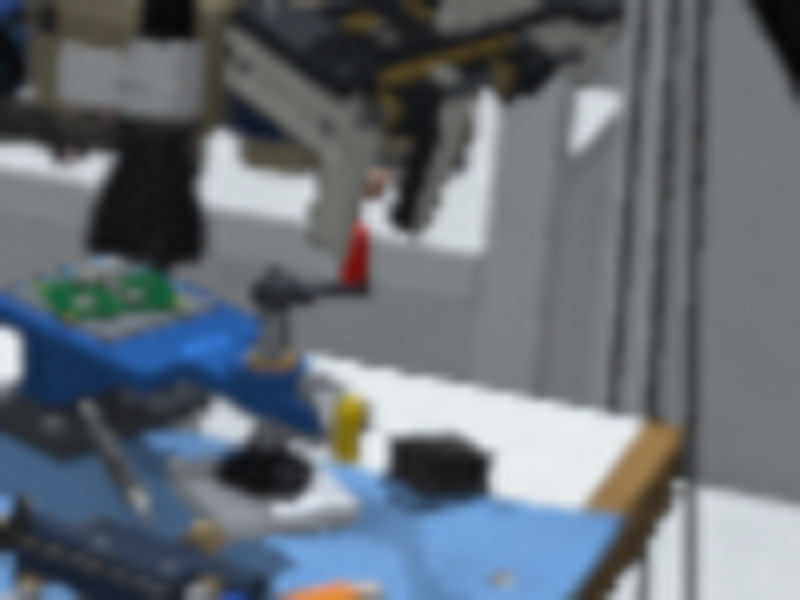

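View pics/t7.png

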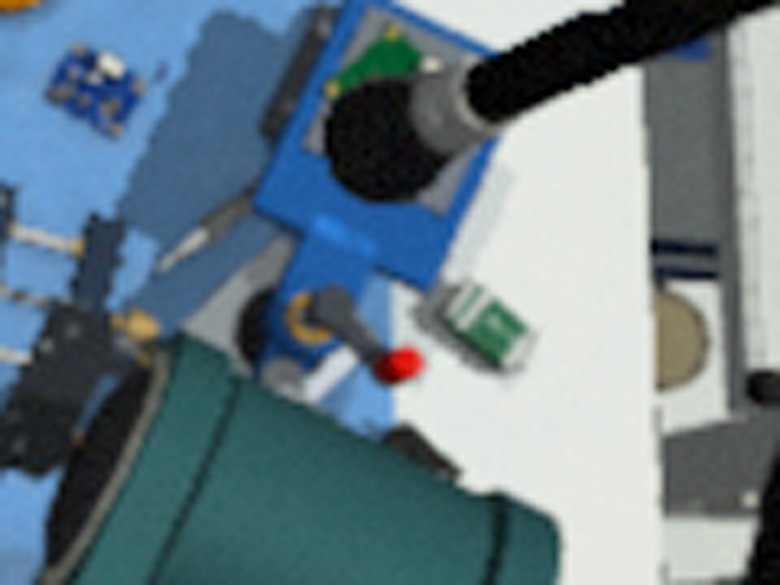

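Emit:
send_rows(
  rows=[
    [[0.005, 0, 0.019], [0, 0, 0], 0.45],
    [[0.005, 0, 0.019], [0, 0, 0], 0.45],
    [[0.005, 0, 0.019], [0, 0, 0], 0.45],
    [[0.005, 0, 0.019], [0, 0, 0], 0.45],
    [[0.0045, 0, 0.0185], [0, 0, 0], 0.45],
  ],
)

```text
clock: 12.0
tcp_pos: [0.4372, -0.1843, 0.1006]
tool_rot: [0.612, 2.821, -0.08]
contact_force: [-0.4, 0.7, 0.2]
width: 0.0418
```

```bash
python3 -c "
from h import *
st()
snap('scene','s8',(280,140,380,215),8)
"
```

```text
t 12.0 tcp [ 0.4372 -0.1843  0.1006] F [-0.41  0.68  0.2 ] w 0.0418
[[-0.88, 0.414, 0.234], [0.4, 0.91, -0.107], [-0.257, -0.0, -0.966]] q [-0.46 -0.45  2.18  0.01  1.15 -1.6 ]
```

View pics/s8.png

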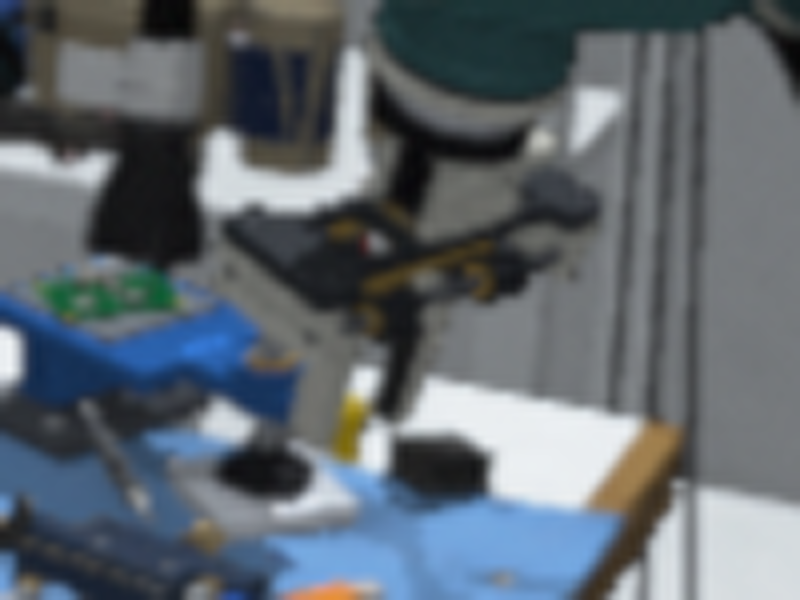

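Emit:
send_rows(
  rows=[
    [[0, 0, 0], [0, 0, 0], 0.1],
    [[0, 0, 0], [0, 0, 0], 0],
    [[0, 0, 0], [0, 0, 0], 0],
    [[0, 0, 0], [0, 0, 0], 0],
    [[0, 0, 0], [0, 0, 0], 0],
  ],
)

```text
clock: 12.55
tcp_pos: [0.4373, -0.1837, 0.1021]
tool_rot: [0.611, 2.82, -0.079]
contact_force: [-2.9, 5.0, 2.1]
width: 0.0145
```

```bash
cat >> h.py <<'E'
PV=np.array([.4755,-.246]);LR=.072
def lev(dth,n,corr=0,zc=0):
    s=bot.get_state();p=s["tcp_pos"];F=s["contact_force"]
    d=p[:2]-PV;th=np.arctan2(d[1],d[0]);r=np.array([np.cos(th),np.sin(th)]);t=np.array([-r[1],r[0]])
    print("t",s["clock"],"tcp",p.round(4),"rad",np.hypot(*d).round(4),"ang",np.degrees(th).round(1),"Fr",(F[:2]@r).round(2),"Ft",(F[:2]@t).round(2),"Fz",F[2].round(2),"w",round(s["width"],4))
    rows=[]
    for i in range(n):
        a=th+dth*i;b=a+dth
        v=np.append(LR*(np.array([np.cos(b),np.sin(b)])-np.array([np.cos(a),np.sin(a)])),0)
        v[:2]+=corr/n*np.array([np.cos(a),np.sin(a)]);v[2]+=zc/n
        rows.append((RN.T@v).round(4).tolist())
    print(rows)
E
python3 -c "
from h import *
lev(.08,5)"
```

```text
t 12.55 tcp [ 0.4373 -0.1837  0.1021] rad 0.0731 ang 121.5 Fr 5.72 Ft -0.15 Fz 2.05 w 0.0145
[[0.0029, -0.0049, -0.0008], [0.0025, -0.0051, -0.0007], [0.0021, -0.0053, -0.0006], [0.0017, -0.0055, -0.0005], [0.0013, -0.0056, -0.0003]]
```

Emit:
send_rows(
  rows=[
    [[0.003, -0.0047, -0.0008], [0, 0, 0], 0],
    [[0.0026, -0.005, -0.0007], [0, 0, 0], 0],
    [[0.0022, -0.0053, -0.0006], [0, 0, 0], 0],
    [[0.0018, -0.0055, -0.0005], [0, 0, 0], 0],
  ],
)

```text
clock: 12.95
tcp_pos: [0.4195, -0.1981, 0.102]
tool_rot: [0.611, 2.821, -0.078]
contact_force: [-3.0, 9.8, 2.8]
width: 0.014
```

```bash
python3 -c "
from h import *
lev(.08,5)"
```

```text
t 12.95 tcp [ 0.4195 -0.1981  0.102 ] rad 0.0737 ang 139.4 Fr 8.6 Ft -5.48 Fz 2.78 w 0.014
[[0.0013, -0.0056, -0.0004], [0.0009, -0.0057, -0.0002], [0.0005, -0.0057, -0.0001], [0.0, -0.0058, -0.0], [-0.0004, -0.0057, 0.0001]]
```

```bash
sed -i 's/^PV=.*/PV=np.array([.4735,-.2445]);LR=.072/' h.py; python3 -c "
from h import *
lev(.08,5,.0008)"
```

```text
t 12.95 tcp [ 0.4195 -0.1981  0.102 ] rad 0.0712 ang 139.3 Fr 8.61 Ft -5.46 Fz 2.78 w 0.014
[[0.0015, -0.0055, -0.0004], [0.0011, -0.0056, -0.0003], [0.0006, -0.0057, -0.0002], [0.0002, -0.0058, -0.0001], [-0.0003, -0.0057, 0.0001]]
```

Emit:
send_rows(
  rows=[
    [[0.0016, -0.0053, -0.0004], [0, 0, 0], 0],
    [[0.0012, -0.0055, -0.0003], [0, 0, 0], 0],
    [[0.0007, -0.0056, -0.0002], [0, 0, 0], 0],
    [[0.0003, -0.0057, -0.0001], [0, 0, 0], 0],
  ],
)

```text
clock: 13.35
tcp_pos: [0.4068, -0.2168, 0.102]
tool_rot: [0.611, 2.821, -0.079]
contact_force: [-2.8, 7.1, 2.8]
width: 0.0147
```

```bash
python3 -c "
from h import *
lev(.08,5,.000)"
```

```text
t 13.35 tcp [ 0.4068 -0.2168  0.102 ] rad 0.0722 ang 157.4 Fr 5.29 Ft -5.5 Fz 2.78 w 0.0147
[[-0.0004, -0.0057, 0.0001], [-0.0008, -0.0057, 0.0002], [-0.0013, -0.0056, 0.0003], [-0.0017, -0.0055, 0.0005], [-0.0021, -0.0053, 0.0006]]
```

Emit:
send_rows(
  rows=[
    [[-0.0002, -0.0057, 0.0001], [0, 0, 0], 0],
    [[-0.0006, -0.0057, 0.0002], [0, 0, 0], 0],
    [[-0.0012, -0.0056, 0.0003], [0, 0, 0], 0],
  ],
)

```text
clock: 13.65
tcp_pos: [0.4018, -0.2332, 0.102]
tool_rot: [0.611, 2.82, -0.079]
contact_force: [6.3, 4.5, -0.8]
width: 0.0144
```

```bash
python3 -c "
from h import *
lev(.08,5,.000)"
```

```text
t 13.65 tcp [ 0.4018 -0.2332  0.102 ] rad 0.0726 ang 171.1 Fr -5.5 Ft -5.39 Fz -0.8 w 0.0144
[[-0.0017, -0.0055, 0.0004], [-0.0021, -0.0053, 0.0006], [-0.0025, -0.0051, 0.0007], [-0.0029, -0.0049, 0.0008], [-0.0033, -0.0047, 0.0009]]
```

Emit:
send_rows(
  rows=[
    [[-0.002, -0.0055, 0.0004], [0, 0, 0], 0],
    [[-0.0024, -0.0053, 0.0006], [0, 0, 0], 0],
  ],
)

```text
clock: 13.85
tcp_pos: [0.4014, -0.245, 0.1021]
tool_rot: [0.611, 2.82, -0.079]
contact_force: [0.2, 5.8, 2.9]
width: 0.0147
```

```bash
python3 -c "
from h import *
lev(.05,3,.000)"
```

```text
t 13.85 tcp [ 0.4014 -0.245   0.1021] rad 0.0721 ang -179.6 Fr -0.26 Ft -5.78 Fz 2.88 w 0.0147
[[-0.0015, -0.0032, 0.0004], [-0.0017, -0.0031, 0.0004], [-0.0018, -0.0031, 0.0005]]
```

Emit:
send_rows(
  rows=[
    [[-0.0015, -0.0032, 0.0004], [0, 0, 0], 0],
    [[-0.0017, -0.0031, 0.0004], [0, 0, 0], 0],
  ],
)

```text
clock: 14.05
tcp_pos: [0.4017, -0.2521, 0.1021]
tool_rot: [0.611, 2.821, -0.079]
contact_force: [-3.7, 5.8, 3.8]
width: 0.0145
```

```bash
python3 -c "
from h import *
lev(.05,3,.000)"
```

```text
t 14.05 tcp [ 0.4017 -0.2521  0.1021] rad 0.0722 ang -174.0 Fr 3.12 Ft -6.11 Fz 3.79 w 0.0145
[[-0.0018, -0.0031, 0.0005], [-0.002, -0.003, 0.0005], [-0.0021, -0.0029, 0.0006]]
```

Emit:
send_rows(
  rows=[
    [[-0.0017, -0.0031, 0.0004], [0, 0, 0], 0],
    [[-0.0019, -0.003, 0.0004], [0, 0, 0], 0],
  ],
)

```text
clock: 14.25
tcp_pos: [0.4027, -0.2579, 0.1019]
tool_rot: [0.611, 2.822, -0.074]
contact_force: [-4.4, 35.2, 10.3]
width: 0.0146
```

```bash
python3 -c "
from h import *
lev(.05,3,.000)"
```

```text
t 14.25 tcp [ 0.4027 -0.2579  0.1019] rad 0.0721 ang -169.3 Fr -2.21 Ft -35.4 Fz 10.34 w 0.0146
[[-0.0021, -0.0029, 0.0006], [-0.0022, -0.0028, 0.0006], [-0.0023, -0.0027, 0.0006]]
```

Emit:
send_rows(
  rows=[
    [[0.0008, 0.0015, -0.0002], [0, 0, 0], 0],
    [[0, 0, 0], [0, 0, 0], 0.3],
    [[0, 0, 0], [0, 0, 0], 0.45],
    [[0, 0, 0], [0, 0, 0], 0.45],
    [[0, 0, 0], [0, 0, 0], 0.45],
  ],
)

```text
clock: 14.75
tcp_pos: [0.4024, -0.2576, 0.1017]
tool_rot: [0.611, 2.821, -0.08]
contact_force: [-0.5, 0.1, 0.6]
width: 0.0401
```

Emit:
send_rows(
  rows=[
    [[-0.005, 0, -0.019], [0, 0, 0], 0.45],
    [[-0.005, 0, -0.019], [0, 0, 0], 0.45],
    [[-0.005, 0, -0.019], [0, 0, 0], 0.45],
    [[-0.005, 0, -0.019], [0, 0, 0], 0.45],
    [[-0.005, 0, -0.019], [0, 0, 0], 0.45],
  ],
)

```text
clock: 15.25
tcp_pos: [0.402, -0.2574, 0.2006]
tool_rot: [0.611, 2.821, -0.08]
contact_force: [-0.3, 0.6, -0.0]
width: 0.0416
```

Emit:
send_rows(
  rows=[
    [[0, 0.04, -0.01], [0, 0, 0], 0.45],
    [[0, 0.04, -0.01], [0, 0, 0], 0.45],
    [[0, 0.04, 0], [0, 0, 0], 0.45],
    [[0, 0.04, 0], [0, 0, 0], 0.45],
    [[0, 0.02, 0], [0, 0, 0], 0.45],
  ],
)

```text
clock: 15.75
tcp_pos: [0.4727, -0.089, 0.2193]
tool_rot: [0.609, 2.821, -0.079]
contact_force: [-0.3, -0.8, -0.1]
width: 0.0418
```

```bash
python3 -c "
from h import *
st()
snap('scene','s9',(270,135,370,210),8)
snap('top','t9',(320,170,440,260),6.5)
"
```

```text
t 15.75 tcp [ 0.4727 -0.089   0.2193] F [-0.33 -0.77 -0.13] w 0.0418
[[-0.88, 0.412, 0.235], [0.399, 0.911, -0.106], [-0.258, 0.0, -0.966]] q [-0.21 -0.48  2.01 -0.06  1.36 -1.35]
```

View pics/s9.png

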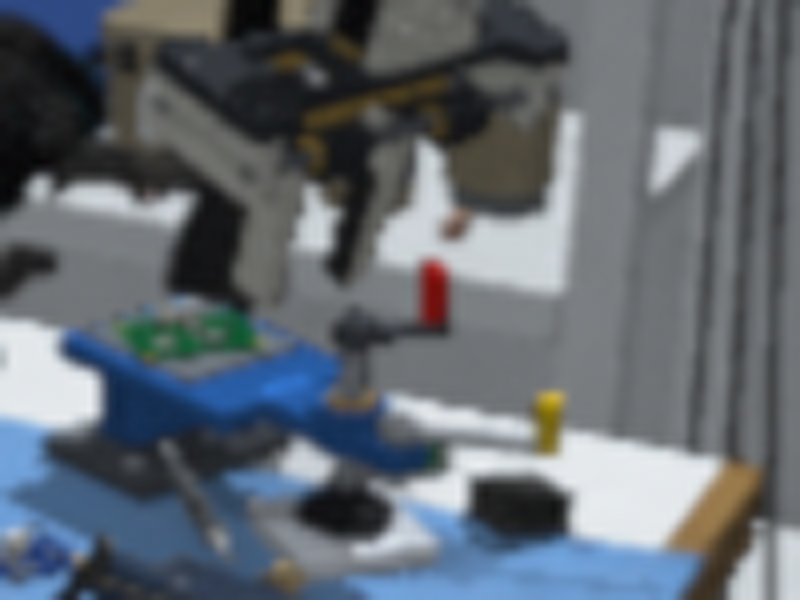

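View pics/t9.png

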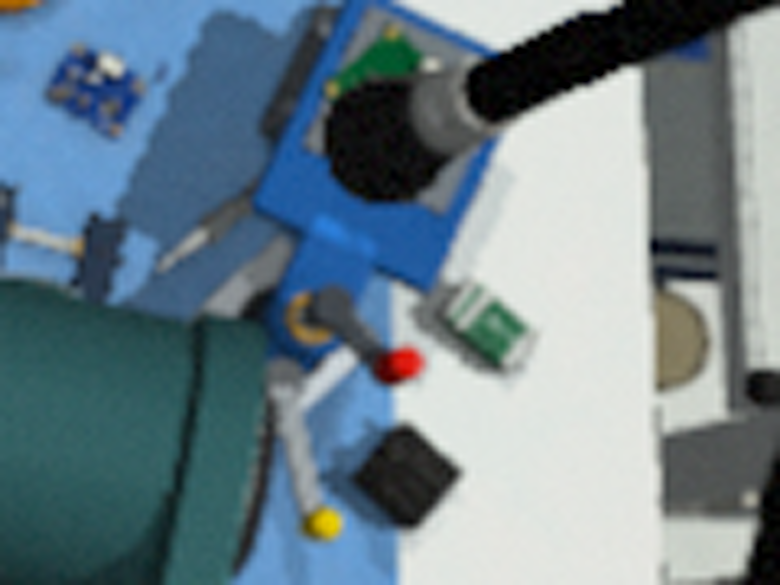

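```bash
python3 -c "
from workcell import bot
print(bot.finish_job())"
```

```text
the job is handed in; nothing more can be done
None
```

I wound the crank clockwise until the foot bore lightly on the plate, let go of it, and swung the lever to its far stop. I then drew the gripper clear and handed the job in at about 16 s; no verdict was reported.

- **Foot:** I wound about one full turn, and the crank ended at about 5.1 rad. The drag at the grip rose from about 1.2 N running free to about 3.5 N. I wound it back 0.36 rad and then forward again to check this, and the drag was about the same in both directions. That points to roughly 4 N of pressing. Single drag readings scattered by about 0.7 N. The drag also rose less steeply than the spring figures predict: counting travel from the apparent first touch would give up to about 7 N. Both figures are far below 20 N.
- **Lever:** it swung about 1.18 rad and the force at the post jumped to 35 N at the stop. I eased off before opening the gripper.
- **Last pictures:** the crank was where I left it and the post was at the locked end. The circuit board, battery and heat sink had not visibly moved. The arm hid the usb stick in the last top view, so I could not check it there; nothing went near it below about 80 mm. The last force reading was within noise, so the gripper was touching nothing.

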